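# Zero the photometer, pack the sample cells and stack the totes

### The arm

A 6-joint arm with a two-finger parallel gripper is mounted at the origin on the work surface. World frame = base frame: x ahead of the robot, y to its left, z up, the work surface at z = 0. Lengths are in mm, angles in degrees, forces in N, time in s.
With the tool pointing down it reaches from about 350 to 975 mm from the base axis. Payload 7.1 kg.
Tool frame: the origin (TCP) lies midway between the tips of the shut fingers; the grasp point (between the pads) lies 19 mm behind it (robot.grip_depth is the z of the grasp point in the tool frame, in mm); z points along the fingers, y is the direction in which the jaws open and shut (so a half turn about z gives the same grasp; the last joint's range is limited). The gripper opens to 88 mm and grips with 3 to 60 N. Pads are 20 mm wide; open, the fingers measure 115 mm over their backs; the gripper's body (75 mm by 178 mm) begins 61 mm behind the grasp point.
Start: joints at [72.365, 24.242, 93.386, -0, 62.372, -1.089], TCP at [177.97, 599.109, 222.675] pointing down, gripper open.
Joint ranges: [-172.04, 172.04], [-51.8, 120.97], [4.93, 147.93], [-75.15, 255.16], [6.16, 154.13], [-145.62, 145.62]. Speed limits (degrees/s): [136.94, 136.94, 172.46, 180, 180, 180].

### API

Orientations are given as a 3x3 rotation matrix whose columns are the frame's x, y, z axes.
In Python, from plant import robot gives the robot as it stands. The module is installed in compiled form; this text tells all that it offers. Calls block until the motion is done:
- robot.goto(position, orientation): joint-space move of the TCP to a pose.
- robot.line_to(position, attitude=None, vel=150): straight line of the TCP; attitude=None keeps the orientation; vel is the mean speed in mm/s.
- robot.set_joints(angles): joint-space move.
- robot.command_gripper(opening, force=None): finger opening in mm; force is the grip in N (None keeps the last); returns when the fingers have stopped.
- robot.pause(seconds).
- robot.solve_ik(position, orientation): joint angles nearest the present ones, or None.
- robot.sense(): the state.
- robot.get_image(name): name is "scene" or "top"; returns a dict with "color" (400x640x3 uint8, red, green, blue), "intrinsics" (3x3 intrinsics, pixels), "rvec" (rotation vector, rad) and "tvec" (3), from world to camera coordinates, as OpenCV has them. Camera axes: x right, y down, z forward; pixel columns grow to the right and rows downward; lengths in mm; the calibration is good to about 2 mm. A picture is of the moment at which its call begins. There is no depth.
A pose or a line that the arm cannot do raises robot.MotionError and nothing moves.
- robot.job_done(): hands the job in, once; it reports no verdict.
Trained networks look in the newest picture that a camera, given by its name, has taken for a name from the list of things; names that differ only in an ending like _2 or _b are one class to them, and where a whole thing is asked for, a point or a joint stands for the part that bears it (a point fixed in the world has none). Each returns a list of dicts, best first, with "confidence" (0 to 1); they miss things now and then, are a little off and sometimes report something else, mostly with a low value. They report only what shows in the picture. A call takes as long as a camera call. They do not tell look-alikes from the thing itself.
- robot.silhouettes(camera, label): "pixels" (400x640 bool, what is visible of it) and "location" ([column, row] in pixels, amid what is visible of it).
The state is a dict: "time_s": time; "q": joint angles; "qd": joint speeds; "tau": joint torques, N m; "tool_pos": TCP position; "eef_rot": TCP orientation; "contact_force": force on the tool from outside, world axes, zero at the start; "moment": the same for the moment, N m; "grip_width": finger opening in mm.
Only numpy, scipy, OpenCV 4.12 (cv2) and the standard library are available. Lean on these libraries where they do the work, as an engineer would, in place of code of your own. Each camera call takes 0.05 s, during which the arm holds its last target.

### The job

Set the reference cell (the one with the round knob on its lid) upright in the middle of the photometer's cell table with its clear windows facing along the light path, let go of it and press the zero key; leave it standing there. Then pack every sample cell upright on the floor of a tote, and pile all the loose totes on the tote that stands on the steel skid, each turned end for end to the one below it so that it stands squarely on that tote's pillars instead of nesting and coming down on the cells. Do not lay a cell over, and leave the jar and the carton alone.

Things in the scene. Friction and masses are not known exactly. Their poses are not given: they have to be found in the camera images.
- cell_table (a point): middle of the upper face of the photometer's cell table: a dark steel plate 82 mm square with a lip 3 mm wide and 3 mm high, 41 mm above the bench, between the detector house (-x side, near the robot) and the lamp house (+x side). x is the light path, z up. Lens tubes (radius 17 mm, axis 23 mm above the plate) end 49 mm from this point on both sides; the 114 mm high houses begin 75 mm from it
- zero_key_top (a point): top of the photometer's zero key, a round white push button of 15 mm radius on top of the detector house; pressed straight down 6 mm against a spring, about 5 N when fully down
- zero_key (a joint): travel of the zero key: 0 released, 0.006 fully pressed (m); it counts as pressed from 0.004
- ref_c (a point): reference cell, closed, 56 mm (x) by 34 mm (y) by 42 mm high, 0.16 kg, plus a round white lid knob 23 mm wide, 18 mm high. This point: its centre, 21 mm above its underside. The faces across y are clear windows (light passes along y), the ends across x ground white glass: grip it there (56 mm). Either way round will do. It starts on a fixed rubber mat, 330 (x) by 130 by 3 mm
- cell1_c (a point): sample cell: as the reference cell (56 mm x, 34 mm y, 42 mm high, ground ends across x, windows across y) but with a flat lid and no knob. This point is its centre, 21 mm above its underside. It starts on the rubber mat; it may be absent. In a tote it stands with its 56 mm side along the tote
- cell2_c (a point): sample cell like cell1; it may be absent
- cell3_c (a point): sample cell like cell1; it may be absent
- skid_top (a point): middle of the upper face of the low steel skid, 230 mm (x) by 110 mm (y), face 10 mm above the bench, with an edge 4 mm wide that rises 6 mm higher; tote0 stands on it from the start and stays there
- tote0_c (a point): grey stack-nest tote, 182 mm long (x), 64 wide (y), 64 high, 0.17 kg; this point: its centre, 32 mm above its underside, z up, x towards its front end. Front end: a blank card outside, ONE pillar inside in the middle; rear end: TWO pillars in the corners. Pillar tops 54 mm above the underside, rim at 64. Floor 3 mm thick, free floor 131 x 40 mm; mouth 57 mm wide, walls lean outward
- tote1_c (a point): loose tote like tote0 (same point and axes), on the bench, may be absent. Its rim band (top 28 mm of the long sides) is upright outside, 64 mm across: grip it there at mid-length. Put on another tote with its front over that one's rear it stands on the pillars 54 mm higher, with 4 mm play each way, 9 mm clear of a cell inside; facing the same way it drops in (28 mm higher) or onto the cell
- tote2_c (a point): loose tote like tote1, on the bench; it may be absent
- tote3_c (a point): loose tote like tote1, on the bench; it may be absent
- tote1_front (a point): middle of the front end of tote1's rim (the end with the card and the single pillar): 91 mm along +x from its centre and 32 mm above it
- tote2_front (a point): middle of the front end of tote2's rim (the end with the card and the single pillar): 91 mm along +x from its centre and 32 mm above it
- tote3_front (a point): middle of the front end of tote3's rim (the end with the card and the single pillar): 91 mm along +x from its centre and 32 mm above it
- jar: amber glass jar, 64 mm across and 85 mm high, a bystander; origin at its underside
- carton: small cardboard carton 70 x 120 x 45 mm, a bystander; origin at the middle of its underside
Not all that is in view belongs to the job. What is shaped like the part that bears cell3_c but pink is not meant.

How it is judged:
By the outcome, as a careful person would: the job done as asked, in the order asked, and still so for the second after the job is handed in, with the robot touching nothing.
Of cell1, cell2, cell3 only 2 to 3 are there at a start; the rules pass over those that are not, and their reading is None.
Of tote1, tote2, tote3 only 2 to 3 are there at a start; the rules pass over those that are not, and their reading is None.
At some moment in a run one of cell1, cell2, cell3, tote1, tote2, tote3 may be knocked a few centimetres aside while the robot is not near it.
It also fails if it takes over 210 s, if anything falls off the work surface, if the arm or the gripper's body presses on something with over 40 N, if the wrist force passes 120 N, or if a joint passes its speed limit or range.

## Working session

There is one attempt and no reset: what is moved stays moved. The work goes in short steps, each a Python script; the robot and the scene stay as the last script left them, time stands still between calls to the robot, and variables do not carry over. Pictures are saved under pics/ and viewed, and the job is handed in when it is done.

```bash
mkdir -p pics; ls; cat > h.py <<'E'
import numpy as np, cv2
from plant import robot
def snap(n,cam,crop=None,scale=1):
    im=robot.get_image(cam); c=im["color"][:,:,::-1]
    if crop: x0,y0,x1,y1=crop; c=c[y0:y1,x0:x1]
    if scale!=1: c=cv2.resize(c,None,fx=scale,fy=scale,interpolation=cv2.INTER_CUBIC)
    cv2.imwrite(f"pics/{n}.png",c); return im
def RT(im):
    R=cv2.Rodrigues(np.array(im["rvec"],float))[0]; return R,np.array(im["tvec"],float).ravel()
def unproj(im,px,z):
    K=np.array(im["intrinsics"]);R,t=RT(im)
    d=R.T@np.linalg.inv(K)@np.array([px[0],px[1],1.]); o=-R.T@t
    return o+d*(z-o[2])/d[2]
def proj(im,P):
    K=np.array(im["intrinsics"]);R,t=RT(im)
    p=K@(R@np.array(P,float)+t); return p[:2]/p[2]
E
python3 - <<'E'
from h import *
for c in("scene","top"):
    im=snap(c+"0",c); R,t=RT(im); print(c,-R.T@t, R[2], im["intrinsics"][0])
s=robot.sense();print(s["time_s"],s["contact_force"],s["grip_width"],s["eef_rot"],robot.grip_depth)
E
```

```text
pics
scene [1661.92855258  519.83969461 1096.59284039] [-0.68767712 -0.33562301 -0.64378364] [501.99498428   0.         319.26071536]
top [449.55633152 -25.48219554 977.24408113] [ 0.17941459  0.01188361 -0.98370178] [361.8752385    0.         321.55295118]
0.1 [ 0.79603296 -0.22394059  0.0456896 ] 88.03859523606184 [[-9.58584912e-01  2.84806633e-01 -3.86144840e-04]
 [ 2.84806894e-01  9.58584082e-01 -1.26083784e-03]
 [ 1.10573188e-05 -1.31859684e-03 -9.99999131e-01]] -18.700000000000003
```

View pics/scene0.png

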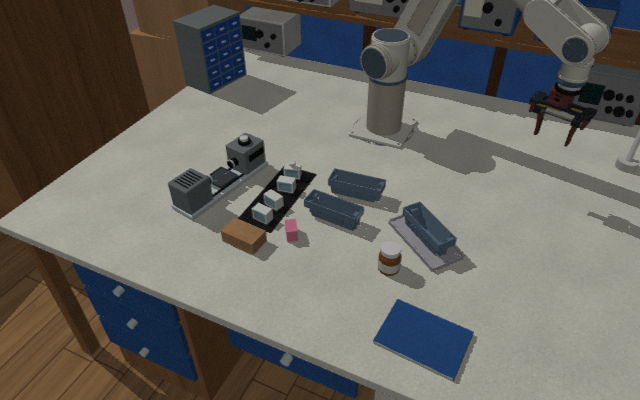

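View pics/top0.png

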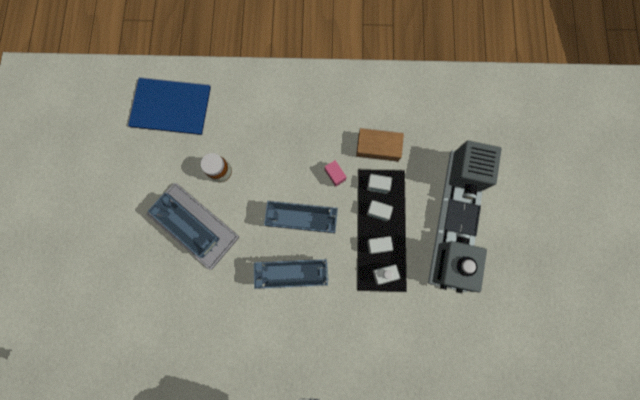

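The scene shows the photometer on the right (top view, about (465,215)), with four cells on the mat. The nearest one, at (386,274), has the knob. There are two loose totes at (300,217) and (291,273), and a skid tote at (184,225). The pink decoy is at (335,173). I'll enlarge both views.

```bash
python3 - <<'E'
from h import *
snap("t1","top",(140,170,345,300),3.9)
snap("t2","top",(325,120,515,300),3.3)
snap("s1","scene",(295,155,475,285),4.4)
for lab in ["ref_c","cell1_c","tote0_c","tote1_c","cell_table","skid_top","zero_key","jar","carton"]:
  for c in("top","scene"):
    try:
      for d in robot.silhouettes(c,lab): print(lab,c,np.round(d["location"],1),round(d["confidence"],2),d["pixels"].sum())
    except Exception as e: print(lab,c,repr(e)[:100])
E
```

```text
ref_c top [385.9 275.1] 0.67 379
ref_c scene [294.5 168.3] 0.82 266
cell1_c top [378.7 208. ] 0.65 294
cell1_c scene [272.2 199.4] 0.5 309
cell1_c scene [424.  250.4] 0.24 1202
tote0_c top [183.8 222.5] 0.97 2068
tote0_c top [290.7 273.4] 0.59 1908
tote0_c scene [429.4 228.3] 0.78 1550
cell_table top [464.  218.1] 0.59 6802
cell_table scene [220. 179.] 0.97 3878
cell_table scene [259.6 212.4] 0.49 324
skid_top top [206.  228.5] 0.88 1769
skid_top scene [422.3 252.1] 0.88 1207
zero_key top [465.7 262.9] 0.6 133
jar top [212.3 164.6] 0.85 623
jar top [462.3 217.2] 0.51 7099
jar scene [391.4 258. ] 0.61 720
carton top [377.3 141. ] 0.69 1313
carton scene [242.7 232.6] 0.69 1096
carton scene [357.2 186.1] 0.65 1252
```

View pics/t1.png

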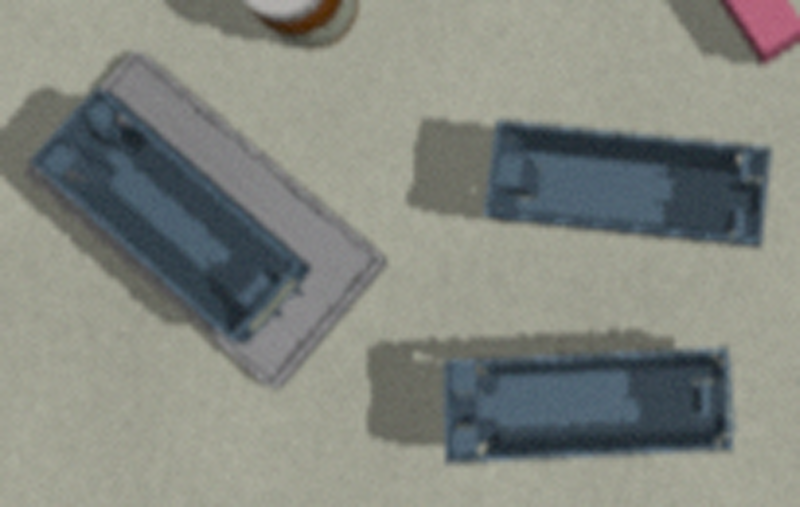

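View pics/t2.png

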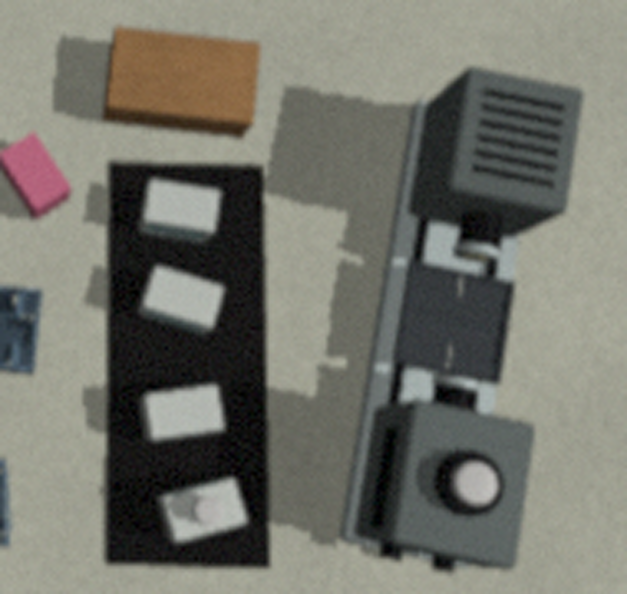

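View pics/s1.png

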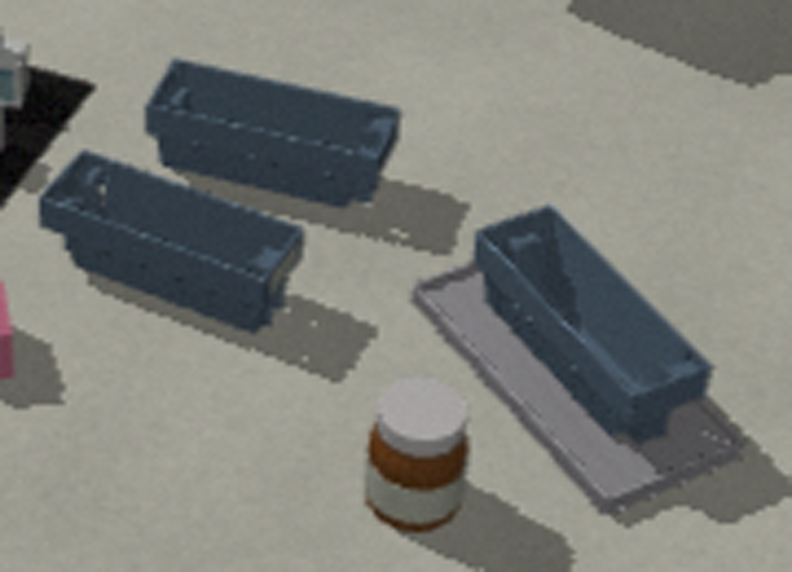

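```bash
cat >> h.py <<'E'
from scipy.optimize import minimize
def box(lx,ly,z0,z1):
    return np.array([[a*lx/2,b*ly/2,z] for a in(-1,1) for b in(-1,1) for z in(z0,z1)])
def cellpts(z0): return box(56,34,z0,z0+42)
def totepts(z0): return np.vstack([box(182,64,z0+36,z0+64),box(140,46,z0,z0+1)])
def place(P,p):
    c,s=np.cos(p[2]),np.sin(p[2]); return P@np.array([[c,s,0],[-s,c,0],[0,0,1]])+[p[0],p[1],0]
S=8
def hullmask(im,P,p,roi):
    q=np.array([proj(im,a) for a in place(P,p)]); x0,y0,x1,y1=roi
    q=(q-[x0,y0]+.5)*S
    h=cv2.convexHull(q.astype(np.float32))
    m=np.zeros(((y1-y0)*S,(x1-x0)*S),np.uint8)
    cv2.fillConvexPoly(m,np.round(h*16-8).astype(np.int32),1,shift=4); 
    return cv2.resize(m.astype(np.float32),None,fx=1/S,fy=1/S,interpolation=cv2.INTER_AREA)
def fit(views,P,p0):
    """views: list of (im, softmask_fullframe, roi)"""
    p0=np.array(p0,float)
    def cost(d):
        p=p0+d*[1,1,.01]; e=0
        for im,m,r in views:
            h=hullmask(im,P,p,r); mm=m[r[1]:r[3],r[0]:r[2]]
            e+=np.abs(h-mm).sum()/mm.sum()
        return e/len(views)
    best=None
    for st in(8,3):
        sx=np.vstack([np.zeros(3),np.eye(3)*st]); d0=np.zeros(3) if best is None else best.x
        best=minimize(cost,d0,method="Nelder-Mead",options=dict(initial_simplex=d0+sx,xatol=.05,fatol=1e-5))
    return p0+best.x*[1,1,.01],best.fun
def overlay(im,items,name,crop,scale):
    x0,y0,x1,y1=crop
    c=cv2.resize(np.ascontiguousarray(im["color"][y0:y1,x0:x1,::-1]),None,fx=scale,fy=scale,interpolation=cv2.INTER_CUBIC)
    for P in items:
        q=np.array([proj(im,a) for a in P]); q=((q-[x0,y0]+.5)*scale-.5)
        h=cv2.convexHull(q.astype(np.float32)).astype(np.int32); cv2.polylines(c,[h],True,(0,0,255),1)
    cv2.imwrite(f"pics/{name}.png",c)
def softmask_cell(im):
    g=im["color"].astype(float).mean(2); return np.clip((g-25)/90.,0,1)
def softmask_tote(im):
    c=im["color"].astype(float); d=(c[:,:,2]-c[:,:,0])/(c.sum(2)/3+8)
    return (d>.2).astype(float)
def pickcomp(m,px,r=None):
    b=(m>.5).astype(np.uint8); n,l,st,ce=cv2.connectedComponentsWithStats(b)
    best=min((i for i in range(1,n) if st[i,4]>80),key=lambda i:np.hypot(*(ce[i]-px)))
    x,y,w,h,a=st[best]; k=cv2.dilate((l==best).astype(np.uint8),np.ones((3,3)))
    return m*k,(x-6,y-6,x+w+6,y+h+6),a
E
python3 - <<'E'
from h import *
top=robot.get_image("top"); sc=robot.get_image("scene")
c=top["color"]
for (u,v) in [(385,265),(385,183),(380,246),(300,217),(325,220),(200,225),(220,240),(250,220),(300,240)]: print((u,v),c[v,u])
a,b=softmask_cell(top),softmask_tote(top)
cv2.imwrite("pics/m.png",cv2.resize(np.hstack([a[130:300,345:420],b[130:300,140:345]])*255,None,fx=2.8,fy=2.8))
for n,px in dict(ref=(386,274),c1=(380,183),c2=(380,210),c3=(381,245)).items():
    w=unproj(top,px,45)
    m,r,ar=pickcomp(a,px)
    print(n,w,r,ar,fit([(top,m,r)],cellpts(3),[w[0],w[1],np.pi/2]))
for n,px,z in [("t0",(184,225),10),("A",(300,217),0),("B",(291,273),0)]:
    w=unproj(top,px,64+z); m,r,ar=pickcomp(b,px); print(n,w,r,ar,fit([(top,m,r)],totepts(z),[w[0],w[1],np.pi/2 if n!="t0" else .9]))
E
```

```text
(385, 265) [12 16 19]
(385, 183) [172 178 172]
(380, 246) [177 180 177]
(300, 217) [ 78  99 112]
(325, 220) [55 69 78]
(200, 225) [56 70 84]
(220, 240) [135 134 136]
(250, 220) [109 110 101]
(300, 240) [154 159 142]
ref [ 431.29199577 -181.7331429    45.        ] (np.int32(368), np.int32(259), np.int32(406), np.int32(291)) 374 (array([ 430.51980402, -186.07930633,    1.89772965]), np.float64(0.0787974444368594))
c1 [ 665.99050365 -167.15012372   45.        ] (np.int32(362), np.int32(168), np.int32(398), np.int32(199)) 353 (array([ 671.4131217 , -168.49285089,    1.42292669]), np.float64(0.10093743165984566))
c2 [ 593.9958843  -166.99255653   45.        ] (np.int32(362), np.int32(194), np.int32(399), np.int32(226)) 356 (array([ 597.47874698, -169.56377105,    1.28804041]), np.float64(0.07026680624424178))
c3 [ 503.58752207 -169.34699703   45.        ] (np.int32(362), np.int32(230), np.int32(399), np.int32(260)) 361 (array([ 505.95709395, -169.89186084,    1.67891475]), np.float64(0.10666263209821294))
t0 [538.77565371 328.96208503  74.        ] (np.int32(142), np.int32(188), np.int32(225), np.int32(263)) 1858 (array([540.47940664, 336.19396843,   0.90065958]), np.float64(0.08926769375672766))
A [567.82581383  39.09222637  64.        ] (np.int32(259), np.int32(196), np.int32(343), np.int32(238)) 1628 (array([570.74572693,  38.31281815,   1.47086846]), np.float64(0.14470400798525798))
B [427.75935095  56.13183545  64.        ] (np.int32(248), np.int32(254), np.int32(333), np.int32(294)) 1723 (array([427.31350814,  58.60777005,   1.64112853]), np.float64(0.13339741729541496))[ WARN:0@3.709] global loadsave.cpp:1063 imwrite_ Unsupported depth image for selected encoder is fallbacked to CV_8U.
```

View pics/m.png

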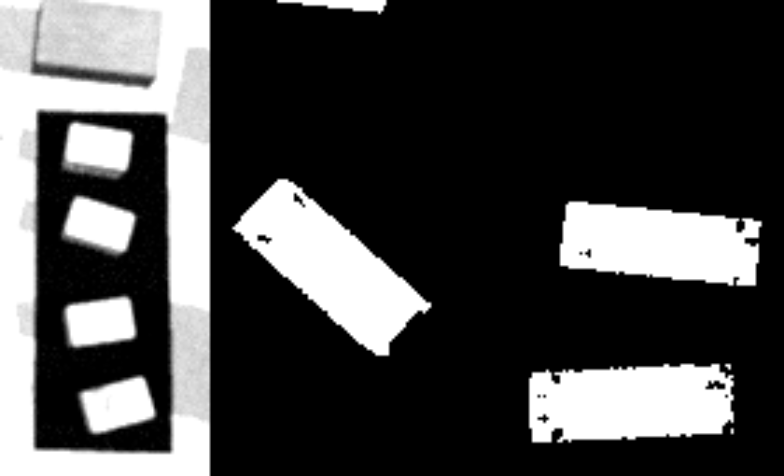

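```bash
python3 - <<'E'
from h import *
top=robot.get_image("top"); sc=robot.get_image("scene")
P=[place(cellpts(3),p) for p in [(430.5,-186,1.898),(671.4,-168.5,1.423),(597.5,-169.5,1.288),(506,-170,1.679)]]
T=[place(totepts(10),(540.5,336.2,.9)),place(totepts(0),(570.7,38.3,1.471)),place(totepts(0),(427.3,58.6,1.641))]
overlay(top,P+T,"ov_top",(140,160,420,300),2.85)
overlay(sc,P+T,"ov_sc",(230,145,470,275),3.3)
# photometer zoom
snap("ph_top","top",(425,135,510,300),3.6*1.0)
snap("ph_sc","scene",(160,125,280,220),6)
q=[(449.8,200.3),(480.5,204.8),(476.5,235.8),(446.2,231.2)]
W=np.array([unproj(top,a,44) for a in q]);print(W.round(1),W.mean(0)); print(np.linalg.norm(np.roll(W,-1,0)-W,axis=1))
E
```

```text
[[ 624.5 -349.3   44. ]
 [ 614.6 -428.6   44. ]
 [ 533.6 -414.2   44. ]
 [ 543.4 -337.1   44. ]] [ 578.99064792 -382.32387563   44.        ]
[79.93416888 82.27893966 77.73319456 82.0168103 ]
```

View pics/ov_top.png

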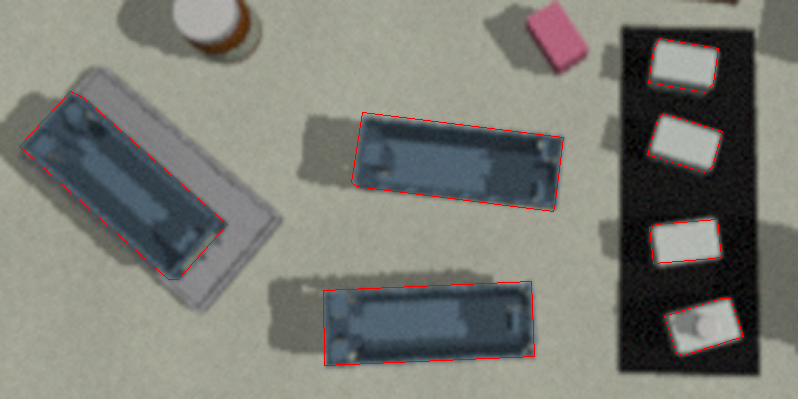

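View pics/ov_sc.png

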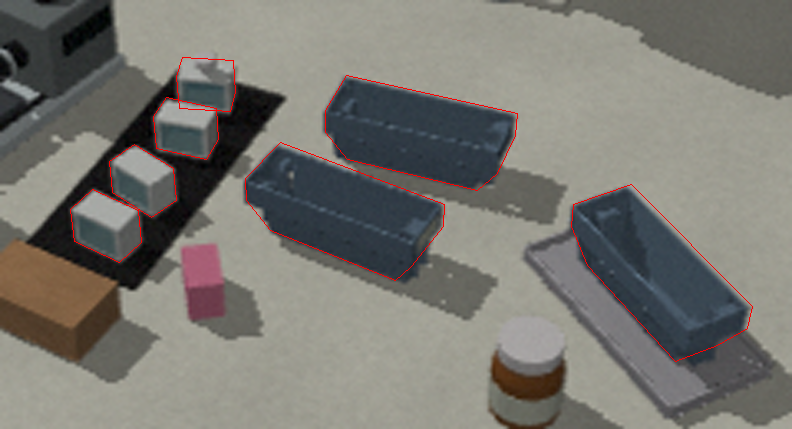

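View pics/ph_top.png

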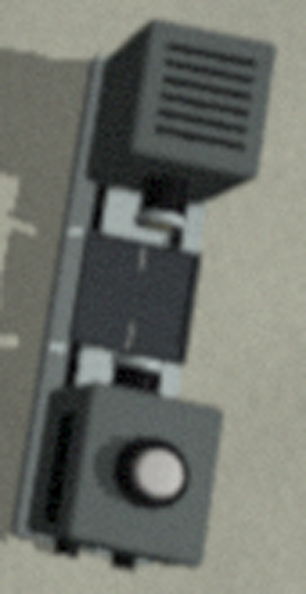

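View pics/ph_sc.png

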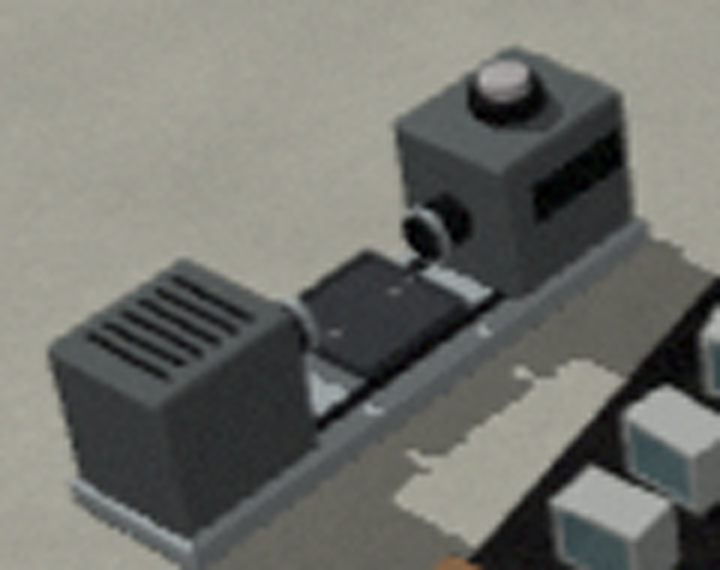

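```bash
cat >> h.py <<'E'
def tri(pairs):
    A=np.zeros((3,3));b=np.zeros(3);L=[]
    for im,px in pairs:
        K=np.array(im["intrinsics"]);R,t=RT(im); o=-R.T@t
        d=R.T@np.linalg.inv(K)@np.array([px[0],px[1],1.]);d/=np.linalg.norm(d)
        M=np.eye(3)-np.outer(d,d);A+=M;b+=M@o;L.append((o,d))
    X=np.linalg.solve(A,b); return X,[np.linalg.norm(np.cross(X-o,d)) for o,d in L]
E
python3 - <<'E'
from h import *
top=robot.get_image("top"); sc=robot.get_image("scene")
T=lambda p:(p[0]/3.6+425-.36,p[1]/3.6+135-.36)
Sx=lambda p:(p[0]/6+160-.42,p[1]/6+125-.42)
print("key",tri([(top,T((163,474))),(sc,Sx((506,75)))]))
for n,a,b,z in [("plinth",(15,535),(97,52),10),("lampR",(275,42),(247,180),114),("lampL",(155,20),(133,152),114),("detR",(222,408),(205,562),114),("detL",(95,385),(75,540),114),("plateL",(86,236),(74,346),44),("plateR",(200,256),(186,363),44)]:
    A,B=unproj(top,T(a),z),unproj(top,T(b),z); d=A-B
    if d[0]<0:d=-d
    print(n,np.degrees(np.arctan2(d[1],d[0])),np.linalg.norm(d), A.round(),B.round())
for n,a,b,z in [("plinth",(195,562),(645,228),10),("plateR",(375,378),(470,308),44),("detside",(500,172),(622,98),114),("lampR",(160,408),(300,310),114)]:
    A,B=unproj(sc,Sx(a),z),unproj(sc,Sx(b),z); d=A-B
    if d[0]<0:d=-d
    print("sc",n,np.degrees(np.arctan2(d[1],d[0])),np.linalg.norm(d))
# tick marks on plate (light axis)
for a in [(142,260),(130,333)]: print("tick top",unproj(top,T(a),41))
for a in [(398,291),(335,332)]: print("tick sc",unproj(sc,Sx(a),41))
# plate fit: dark mask
g=top["color"].astype(float).mean(2); print(g[218,455:475].round(), g[218,440:452].round(),g[218,474:486].round())
g2=sc["color"].astype(float).mean(2)
W=np.array([unproj(top,T(a),44) for a in [(86,236),(200,256),(186,363),(74,346)]]);print(W.mean(0))
for p in [(579,-382,np.radians(-9)),(579,-382,np.radians(-9))][:1]:
    Q=[place(box(82,82,43.9,44),p)]
    overlay(top,Q,"pl_top",(425,185,510,255),8);overlay(sc,Q,"pl_sc",(160,145,280,220),6.6)
E
```

```text
key (array([ 455.09983802, -358.31352051,  131.55090824]), [np.float64(0.9339994982654382), np.float64(0.9339994982652722)])
plinth -11.248524883302636 372.8912212995753 [ 410. -299.   10.] [ 776. -371.   10.]
lampR -14.243294034074596 101.1769231627492 [ 751. -457.  114.] [ 653. -432.  114.]
lampL -11.477640177589839 96.34031020459845 [ 765. -375.  114.] [ 670. -356.  114.]
detR -9.359938059258972 99.83014493104002 [ 499. -407.  114.] [ 401. -390.  114.]
detL -9.415399138992424 101.1795316285466 [ 512. -324.  114.] [ 412. -308.  114.]
plateL -8.115176095154505 81.01892729890243 [ 625. -346.   44.] [ 544. -335.   44.]
plateR -10.177646408397475 78.88938427202676 [ 612. -428.   44.] [ 534. -414.   44.]
sc plinth -10.665074723081474 367.9277455175869
sc plateR -10.251681987000781 77.16483938410403
sc detside -15.003578974138865 96.61454853433844
sc lampR -10.333923702934191 99.78756144308186
tick top [ 608.54181222 -386.92130402   41.        ]
tick top [ 555.15577928 -376.0060043    41.        ]
tick sc [ 560.01473063 -376.24570613   41.        ]
tick sc [ 607.15410223 -387.50820444   41.        ]
[59. 58. 58. 59. 57. 60. 56. 57. 60. 59. 56. 57. 59. 56. 59. 59. 56. 54.
 56. 58.] [ 96. 108. 113. 113. 109.  90.  55.  56.  60.  59.  61.  62.] [ 58.  51.  45.  40.  74. 123. 148. 157. 156. 157. 163. 160.]
[ 578.88389607 -380.52074935   44.        ]
```

View pics/pl_top.png

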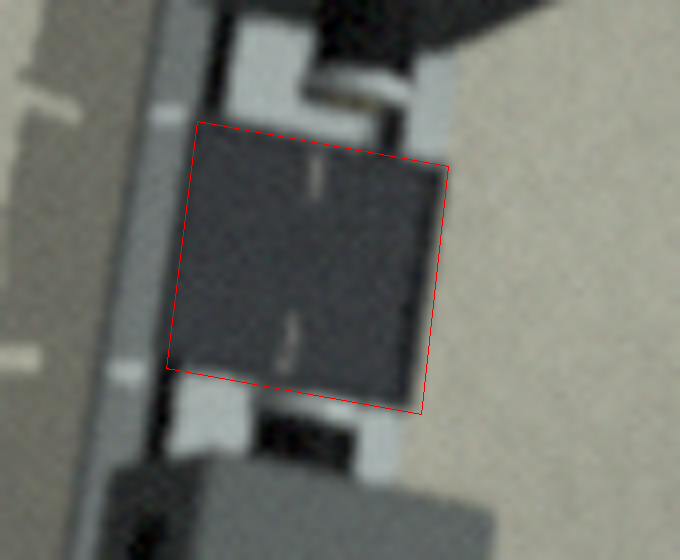

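View pics/pl_sc.png

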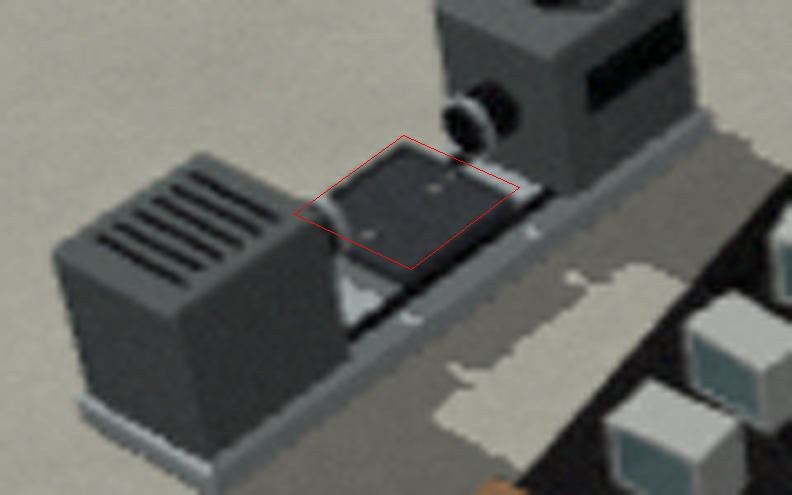

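```bash
cat >> h.py <<'E'
def ori(a):
    y=np.array([np.cos(a),np.sin(a),0]); z=np.array([0,0,-1.]); return np.column_stack([np.cross(y,z),y,z])
def bestori(pos,a,pref=None):
    """choose among a, a+pi the one with smallest |q6| margin"""
    c=[]
    for k in(0,np.pi):
        q=robot.solve_ik(list(pos),ori(a+k))
        if q is not None: c.append((abs(q[5]),k,q))
    c.sort(key=lambda t:t[0]); return a+c[0][1],c[0][2]
def st(tag=""):
    s=robot.sense(); print(tag,"t",round(s["time_s"],1),"pos",np.round(s["tool_pos"],1),"F",np.round(s["contact_force"],1),"grip",round(s["grip_width"],1),"q6",round(s["q"][5],0)); return s
def line(p,a=None,vel=250): robot.line_to([float(v) for v in p],None if a is None else ori(a),vel=vel)
E
python3 - <<'E'
from h import *
for n,p,a in [("ref",(430.5,-186),1.898),("tab",(580.5,-381.5),np.radians(79.5)),("key",(455,-358),np.radians(79.5)),("c1",(671,-168),1.42),("t0",(540,336),.9),("t0y",(540,336),.9+1.57),("A",(570,38),1.47+1.57),("B",(427,58),1.64+1.57)]:
    r=[]
    for z in (11,250):
      for k in(0,np.pi):
        q=robot.solve_ik([p[0],p[1],z],ori(a+k)); r.append(None if q is None else q[5].round(0))
    print(n,r)
E
```

```text
ref [np.float64(-134.0), np.float64(46.0), np.float64(-134.0), np.float64(46.0)]
tab [np.float64(-114.0), np.float64(66.0), np.float64(-114.0), np.float64(66.0)]
key [np.float64(-119.0), np.float64(61.0), np.float64(-119.0), np.float64(61.0)]
c1 [np.float64(-96.0), np.float64(84.0), np.float64(-96.0), np.float64(84.0)]
t0 [np.float64(-21.0), None, np.float64(-21.0), None]
t0y [np.float64(-111.0), np.float64(69.0), np.float64(-111.0), np.float64(69.0)]
A [None, np.float64(8.0), None, np.float64(8.0)]
B [None, np.float64(2.0), None, np.float64(2.0)]
```

```bash
python3 - <<'E'
from h import *
p=(430.5,-186); a=1.898+np.pi
robot.command_gripper(82,15)
robot.goto([p[0],p[1],220],ori(a)); st("above")
line((*p,80),vel=250); line((*p,11),vel=100); st("down")
robot.command_gripper(40,15); st("gripped")
line((*p,14),vel=60); st()
line((*p,220),vel=250); st("lifted")
# refine look
snap("g_top","top",(345,120,515,300),3.3)
E
```

```text
above t 4.8 pos [ 430.8 -185.6  220. ] F [-0.1 -0.5  1. ] grip 82.2 q6 46.0
down t 6.3 pos [ 430.9 -186.2   11.5] F [-0.1 -0.  -0.5] grip 82.1 q6 46.0
gripped t 6.9 pos [ 430.6 -186.    11.3] F [-0.7  0.   5.2] grip 56.2 q6 46.0
 t 7.1 pos [ 430.5 -186.    14. ] F [-0.7 -0.2 -2.1] grip 56.1 q6 46.0
lifted t 8.1 pos [ 429.6 -185.6  218.9] F [ 0.6 -0.5 -2.5] grip 56.3 q6 46.0
```

View pics/g_top.png

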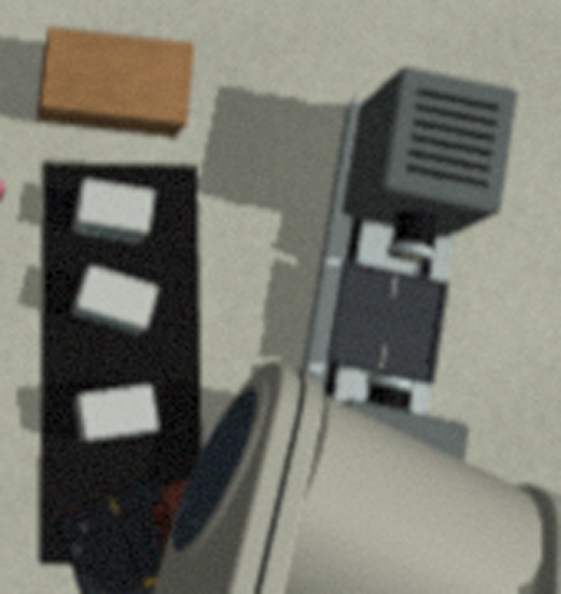

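The reference cell is held at 56 mm. The remaining cells are undisturbed, at about (82,208), (117,297) and (117,412) in the crop. Next I'll place it on the table.

```bash
python3 - <<'E'
from h import *
p=(580.5,-381.5); a=np.radians(79.5)+np.pi
line((*p,220),a,vel=220); st("over")
line((*p,75),vel=200); robot.pause(.2); st()
line((*p,50.5),vel=60); robot.pause(.2); st("low")
line((*p,49),vel=20); robot.pause(.2); st("lower")
robot.command_gripper(68); st("rel")
line((*p,140),vel=150); robot.command_gripper(0)
line((*p,220),vel=250)
robot.goto([470,-240,240],ori(a)); st()
top=snap("r_top","top",(425,135,510,300),3.6); sc=snap("r_sc","scene",(160,125,280,220),6)
E
```

```text
over t 9.4 pos [ 579.9 -380.8  219.5] F [ 0.1  0.3 -1.2] grip 56.2 q6 66.0
 t 10.5 pos [ 581.4 -382.1   76.7] F [-0.3 -0.3 -2.2] grip 56.2 q6 66.0
low t 11.2 pos [ 580.4 -381.5   50.3] F [-0.1 -0.8 -2.2] grip 56.4 q6 66.0
lower t 11.7 pos [ 580.5 -381.5   49. ] F [ 0.4  0.3 -1.8] grip 56.4 q6 66.0
rel t 12.1 pos [ 580.6 -381.5   49.2] F [ 0.2  0.3 -0.6] grip 67.9 q6 66.0
 t 15.2 pos [ 470.8 -240.6  239.8] F [ 0.5 -0.6  0.5] grip 0.4 q6 72.0
```

View pics/r_top.png

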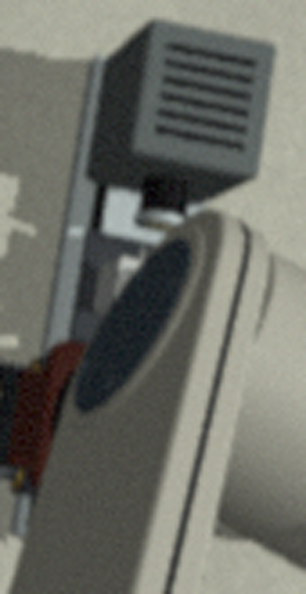

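View pics/r_sc.png

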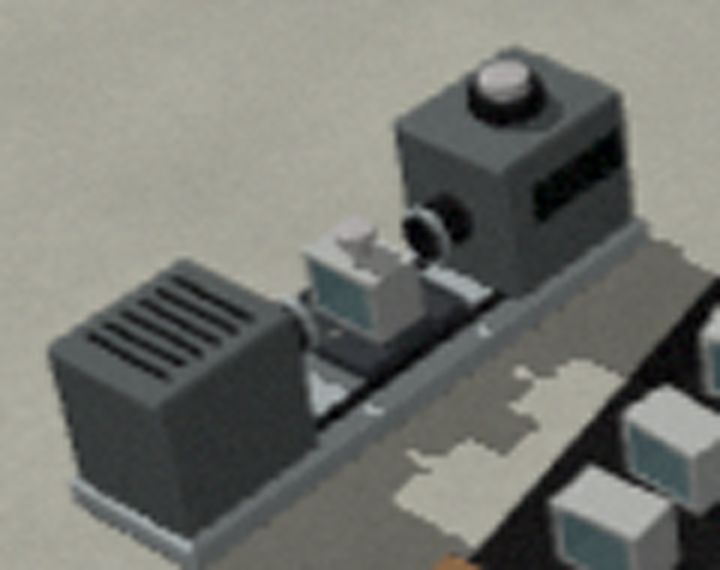

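```bash
python3 - <<'E'
from h import *
robot.goto([420,60,260],ori(np.radians(79.5)+np.pi)); st()
top=robot.get_image("top"); sc=robot.get_image("scene")
Q=[place(cellpts(41),(580.5,-381.5,np.radians(79.5)))]
overlay(top,Q,"r2_top",(425,185,510,255),8);overlay(sc,Q,"r2_sc",(160,145,280,220),6.6)
E
```

```text
t 16.4 pos [420.7  59.5 260. ] F [-0.3 -0.1  0. ] grip 0.5 q6 107.0
```

View pics/r2_top.png

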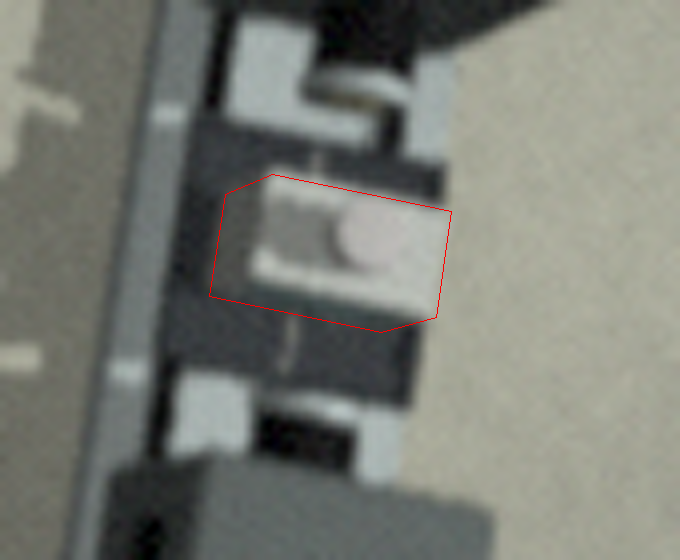

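View pics/r2_sc.png

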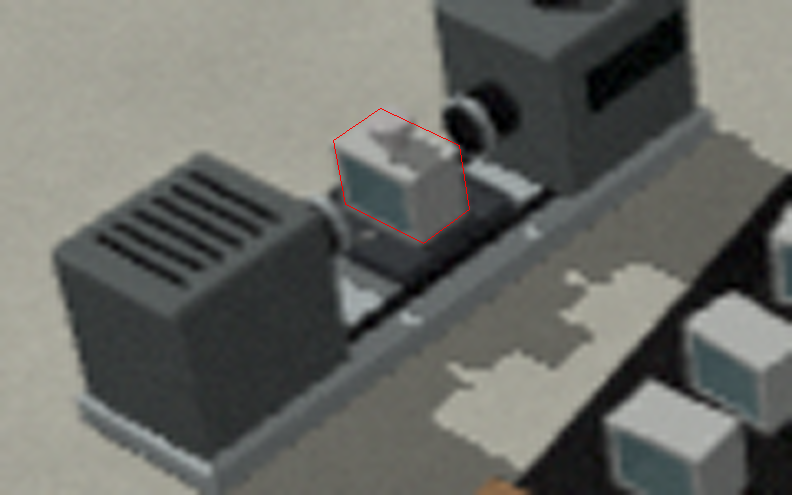

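```bash
python3 - <<'E'
from h import *
top=robot.get_image("top"); sc=robot.get_image("scene")
U=lambda p:((p[0]+.5)/8-.5+425,(p[1]+.5)/8-.5+185)
W=np.array([unproj(top,U(a),83) for a in [(268,172),(443,205),(432,315),(250,275)]]);print(W.round(1),W.mean(0))
V=lambda p:((p[0]+.5)/6.6-.5+160,(p[1]+.5)/6.6-.5+145)
# scene front bottom corners z=41, front top z=83
W=np.array([unproj(sc,V(a),83) for a in [(334,141),(415,184),(461,150)]]);print(W.round(1))
def warm(im): return np.clip((im["color"].astype(float).mean(2)-75)/60,0,1)
m=warm(top); r=(448,196,484,230)
c=cv2.resize((m[r[1]:r[3],r[0]:r[2]]*255).astype(np.uint8),None,fx=12,fy=12,interpolation=0);cv2.imwrite("pics/m2.png",c)
E
```

```text
[[ 603.  -355.8   83. ]
 [ 594.  -409.7   83. ]
 [ 559.5 -404.5   83. ]
 [ 570.5 -348.9   83. ]] [ 581.77597086 -379.7386915    83.        ]
[[ 592.7 -411.4   83. ]
 [ 605.8 -353.    83. ]
 [ 571.9 -347.7   83. ]]
```

View pics/m2.png

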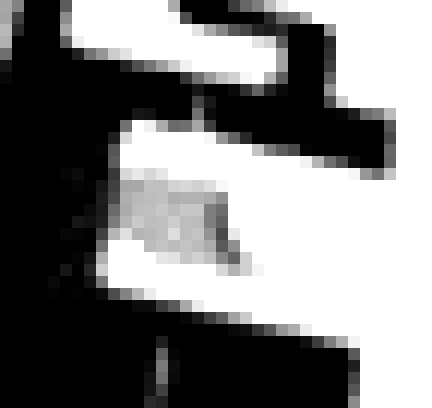

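```bash
python3 - <<'E'
from h import *
a=np.radians(79.5)+np.pi; p=(454.5,-359)
robot.goto([*p,220],ori(a)); line((*p,140),vel=150); robot.pause(.3)
f0=np.mean([robot.sense()["contact_force"][2] for _ in range(5)]); print("f0",f0)
z=140
while z>121:
    z-=1; line((*p,z),vel=25); robot.pause(.1); s=robot.sense(); f=s["contact_force"][2]-f0
    print(z,round(s["tool_pos"][2],2),round(f,2))
    if f>9: break
robot.pause(.3); sc=snap("k_sc","scene",(160,80,280,180),6)
line((*p,220),vel=150); st()
E
```

```text
f0 0.01986275806658845
139 138.99 -0.24
138 137.96 1.16
137 136.98 0.43
136 135.99 0.18
135 135.14 1.52
134 134.1 1.89
133 133.09 2.47
132 132.08 4.03
131 131.08 3.88
130 130.06 4.58
129 129.32 7.05
128 129.18 14.74
 t 24.5 pos [ 453.7 -358.4  218.8] F [ 0.1  0.3 -0.7] grip 0.4 q6 61.0
```

View pics/k_sc.png

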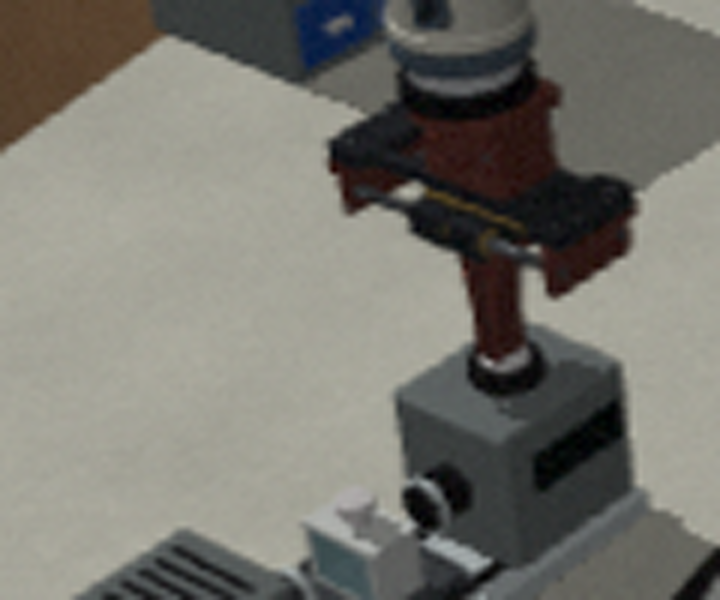

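Zero key pressed: it travelled from about 135 to 129 mm on a spring force of about 5 N, then hit the hard stop. The picture shows the fingers on the key at (500,360) and the cell standing. Next I'll re-measure the cells and totes.

```bash
cat >> h.py <<'E'
def close(b): return cv2.morphologyEx(b.astype(np.uint8),cv2.MORPH_CLOSE,np.ones((5,5))).astype(float)
def meas(kind,p0,z0,name=None,ims=None,cams=("top","scene")):
    """p0 guess; returns per-camera fits"""
    P=cellpts(z0) if kind=="cell" else totepts(z0); out=[];V=[]
    ims=ims or {c:robot.get_image(c) for c in cams}
    for c in cams:
        im=ims[c]; m=softmask_cell(im) if kind=="cell" else close(softmask_tote(im))
        px=np.mean([proj(im,q) for q in place(P,p0)],0)
        mm,r,ar=pickcomp(m,px); r=tuple(max(0,int(v)) for v in r); V.append((im,mm,r))
        f,e=fit([V[-1]],P,p0); out.append(f); print(name,c,np.round(f[:2],1),round(np.degrees(f[2]),1),"e",round(e,3),"area",ar)
    return out
E
python3 - <<'E'
from h import *
ims={c:robot.get_image(c) for c in("top","scene")}
for n,p in dict(c1=(671.4,-168.5,1.423),c2=(597.5,-169.5,1.288),c3=(506,-170,1.679)).items(): meas("cell",p,3,n,ims)
for n,p,z in [("t0",(540.5,336.2,.9),10),("A",(570.7,38.3,1.471),0),("B",(427.3,58.6,1.641),0)]: meas("tote",p,z,n,ims)
E
```

```text
c1 top [ 671.4 -168.2] 82.3 e 0.106 area 371
c1 scene [ 669.7 -169.2] 82.5 e 0.602 area 622
c2 top [ 597.5 -169.4] 73.8 e 0.077 area 364
c2 scene [ 596.3 -169.9] 73.0 e 0.609 area 622
c3 top [ 505.6 -170.3] 97.9 e 0.096 area 351
c3 scene [ 507.1 -170.6] 99.8 e 0.292 area 267
t0 top [541.5 337.4] 52.4 e 0.087 area 1856
t0 scene [544.1 334.7] 50.7 e 0.079 area 1459
A top [570.3  38.5] 84.3 e 0.123 area 1659
A scene [570.3  38.6] 85.5 e 0.543 area 2668
B top [427.3  58.5] 94.2 e 0.084 area 1801
B scene [431.5  56.3] 95.9 e 0.56 area 2668
```

```bash
cat >> h.py <<'E'
def pickcell(p,a,z0=3):
    robot.command_gripper(82,15)
    robot.goto([p[0],p[1],200],ori(a)); st("above")
    line((*p,60),vel=250); line((*p,z0+8),vel=80); robot.pause(.1)
    robot.command_gripper(40,15); st("gripped")
    line((*p,z0+12),vel=60); line((*p,200),vel=250); return st("lifted")
E
python3 - <<'E'
from h import *
s=robot.sense(); robot.command_gripper(82,15)
pickcell((505.8,-170.4),np.radians(98))
robot.goto([542,336,220],ori(np.radians(51.6))); st("over t0")
line((542,336,130),vel=150); robot.pause(.3); st()
top=robot.get_image("top"); sc=robot.get_image("scene")
overlay(top,[place(totepts(10),(542,336,.9))],"o_top",(130,175,245,270),6.5)
overlay(sc,[place(totepts(10),(542,336,.9))],"o_sc",(380,170,480,280),5.4)
E
```

```text
above t 28.8 pos [ 505.8 -170.5  200. ] F [0.1 0.2 0.2] grip 81.9 q6 -118.0
gripped t 30.8 pos [ 505.9 -170.4   11.2] F [0.4 0.7 2.6] grip 55.7 q6 -118.0
lifted t 32.0 pos [ 504.9 -170.1  198.8] F [ 0.5  0.5 -2.1] grip 56.1 q6 -118.0
over t0 t 33.8 pos [542.2 335.2 219.6] F [-0.2 -0.  -1.4] grip 56.4 q6 -21.0
 t 34.9 pos [542.4 336.3 130.9] F [ 0.5 -0.3 -1.2] grip 56.0 q6 -21.0
```

View pics/o_top.png

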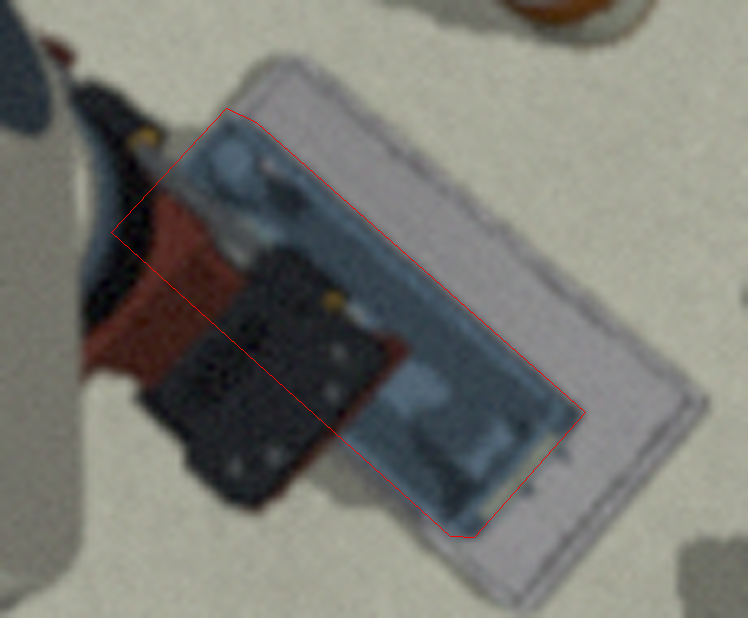

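View pics/o_sc.png

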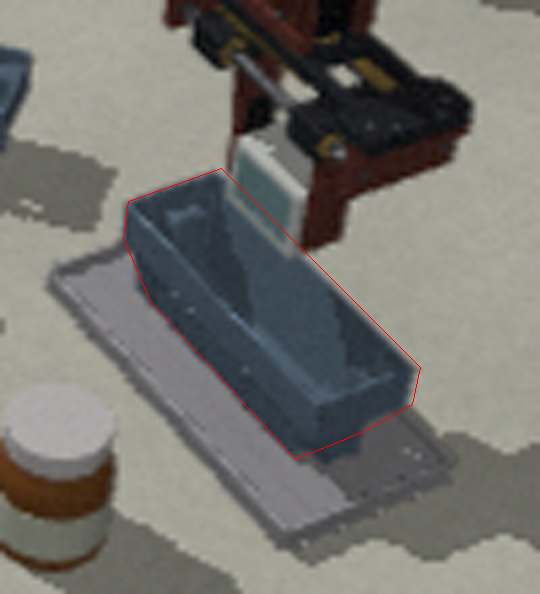

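```bash
python3 - <<'E'
from h import *
p=(541.2,336.4)
line((*p,75),vel=100); robot.pause(.2); f0=robot.sense()["contact_force"]; st()
z=75
for z in (60,50,42,36,32,29,27,25,24,23,22,21):
    line((*p,z),vel=60); robot.pause(.08); s=robot.sense(); d=s["contact_force"]-f0
    print(z,round(s["tool_pos"][2],1),np.round(d,1),s["tool_pos"][:2].round(1))
    if np.abs(d).max()>10: break
E
```

```text
t 35.9 pos [541.7 336.7  75.8] F [ 0.5  0.1 -1.3] grip 56.6 q6 -21.0
60 59.8 [-0.5 -0.7 -0.8] [541.1 336.4]
50 49.8 [-0.7  0.6 -1.2] [541.1 336.4]
42 41.8 [-0.4  0.  -1.3] [541.1 336.4]
36 35.8 [-0.5 -0.2 -0.2] [541.1 336.3]
32 31.9 [-0.4 -0.  -0.3] [541.2 336.4]
29 28.9 [-0.6 -0.1 -0.8] [541.1 336.4]
27 27.0 [-0.3  0.1 -0.6] [541.2 336.4]
25 25.0 [-1.2 -0.2  0. ] [541.2 336.4]
24 24.0 [ 0.4  0.5 -0.1] [541.2 336.4]
23 23.0 [-1.1  0.5 -0.7] [541.2 336.4]
22 22.0 [-0.6  0.1 -0.2] [541.2 336.4]
21 21.2 [-0.6  0.1  4.1] [541.4 336.5]
```

Floor contact is at the expected height, with no side force. I'll release and look.

```bash
python3 - <<'E'
from h import *
p=(541.2,336.4)
robot.command_gripper(70); line((*p,130),vel=150); line((*p,200),vel=250)
robot.goto([450,-100,240],ori(np.radians(84.3+90+180))); st()
ims={c:robot.get_image(c) for c in("top","scene")}
meas("tote",(541,336.5,.9),10,"t0",ims,("scene",)); meas("tote",(570.3,38.5,1.471),0,"A",ims)
overlay(ims["top"],[place(totepts(10),(541.2,336.4,.9)),place(cellpts(13),(541.2,336.4,.9))],"p_top",(130,160,250,260),6.5)
overlay(ims["scene"],[place(totepts(10),(541.2,336.4,.9)),place(cellpts(13),(541.2,336.4,.9))],"p_sc",(380,190,480,280),6)
E
```

```text
t 43.5 pos [450.5 -99.5 239.9] F [-0.3 -0.5 -0.2] grip 70.0 q6 -8.0
t0 scene [545.1 334.3] 50.5 e 0.268 area 1237
A top [571.1  38.1] 84.6 e 0.12 area 1665
A scene [570.2  38.8] 84.8 e 0.536 area 2660
```

View pics/p_top.png

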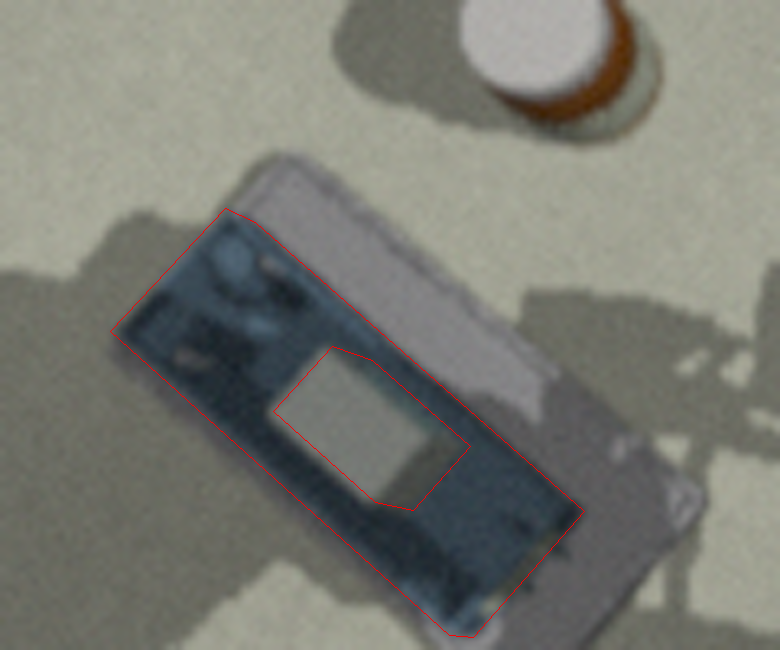

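View pics/p_sc.png

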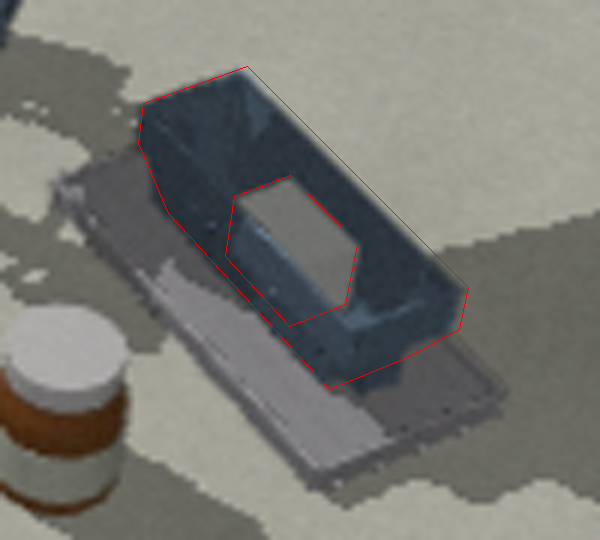

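```bash
cat >> h.py <<'E'
def picktote(p,a,z0=0):
    robot.command_gripper(86,20)
    robot.goto([p[0],p[1],200],ori(a)); 
    line((*p,90),vel=250); line((*p,z0+38),vel=100); robot.pause(.1); st("down")
    robot.command_gripper(50,20); st("gripped")
    line((*p,z0+43),vel=60); line((*p,220),vel=250); return st("lifted")
E
python3 - <<'E'
from h import *
picktote((570.7,38.3),np.radians(84.5+270))
robot.goto([541.2,336.4,220],ori(np.radians(51.6+270))); st("over")
line((541.2,336.4,150),vel=150); robot.pause(.3); st()
ims={c:robot.get_image(c) for c in("top","scene")}
z=150-38
it=[place(totepts(10),(541.2,336.4,.9)),place(totepts(z),(541.2,336.4,.9))]
overlay(ims["top"],it,"q_top",(110,150,250,260),5.7)
overlay(ims["scene"],it,"q_sc",(370,130,490,280),4)
E
```

```text
down t 46.2 pos [571.4  38.4  38.8] F [ 0.  -1.6  0.2] grip 86.2 q6 8.0
gripped t 46.7 pos [570.7  38.3  38.3] F [-0.7 -0.2  4.6] grip 64.1 q6 8.0
lifted t 47.8 pos [569.7  38.3 218.8] F [-0.6 -0.9 -2.1] grip 63.9 q6 8.0
over t 49.0 pos [541.  335.5 218.9] F [-0.1 -1.1 -1.6] grip 64.1 q6 69.0
 t 49.9 pos [541.6 336.7 151. ] F [ 0.1 -0.5 -1.3] grip 64.1 q6 69.0
```

View pics/q_top.png

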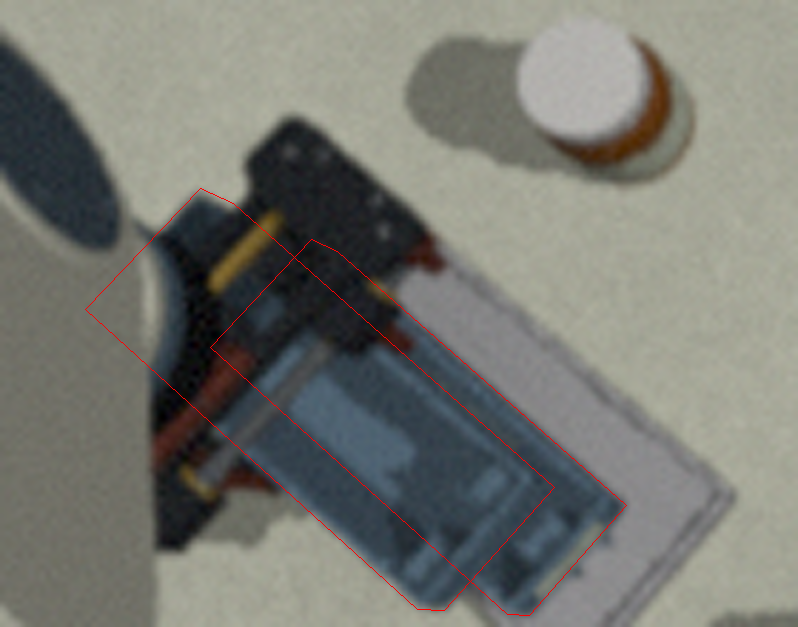

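View pics/q_sc.png

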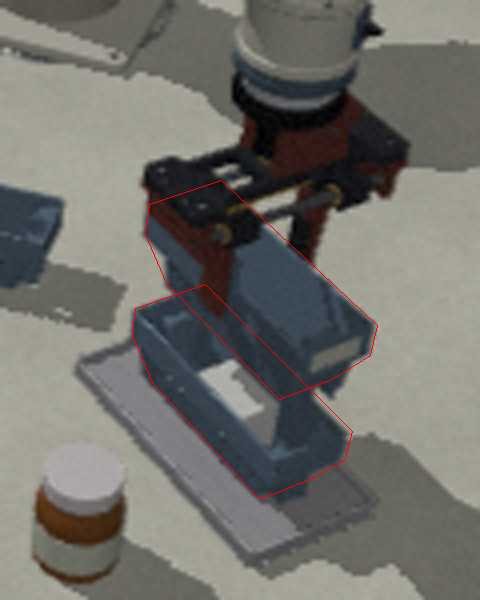

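```bash
python3 - <<'E'
from h import *
p=(541.2,336.4)
f0=robot.sense()["contact_force"]
for z in (130,120,114,111,109,107,106,105,104,103,102.5,102,101.5,101):
    line((*p,z),vel=60); robot.pause(.08); s=robot.sense(); d=s["contact_force"]-f0
    print(z,round(s["tool_pos"][2],1),np.round(d,1),s["tool_pos"][:2].round(1))
    if d[2]>5 or np.abs(d[:2]).max()>8: break
E
```

```text
130 129.9 [0.3 0.3 0.5] [541.3 336.5]
120 119.9 [1.9 0.1 1.4] [541.2 336.4]
114 113.9 [0.1 1.2 1.2] [541.1 336.4]
111 111.0 [-0.2  1.3  0.8] [541.2 336.4]
109 108.9 [0.5 1.7 0.7] [541.2 336.4]
107 107.0 [0.9 0.9 0.6] [541.2 336.4]
106 106.0 [1.5 0.7 1.1] [541.2 336.4]
105 105.0 [1.1 0.4 0.3] [541.2 336.4]
104 104.0 [ 0.4  0.3 -0.3] [541.2 336.4]
103 103.0 [0.2 0.8 0.7] [541.2 336.4]
102.5 102.5 [1.9 0.9 0.3] [541.2 336.4]
102 102.3 [0.3 0.3 3.7] [541.3 336.4]
101.5 102.2 [-1.5 -1.1  8.3] [541.3 336.5]
```

Contact is at 102.2, so the tote is on the pillars. I'll release, re-measure, and pick the next cell.

```bash
python3 - <<'E'
from h import *
p=(541.2,336.4)
line((*p,102.5),vel=40)
robot.command_gripper(86); line((*p,160),vel=150); line((*p,230),vel=250)
robot.goto([420,-150,240],ori(np.radians(98))); st()
ims={c:robot.get_image(c) for c in("top","scene")}
it=[place(totepts(10),(*p,.9)),place(totepts(64),(*p,.9))]
overlay(ims["top"],it,"u_top",(110,150,250,260),5.7)
overlay(ims["scene"],it,"u_sc",(370,150,490,280),4.5)
meas("tote",(*p,.9),64,"A",ims)
meas("cell",(671.4,-168.2,1.423),3,"c1",ims); meas("cell",(597.5,-169.5,1.288),3,"c2",ims); meas("tote",(427.3,58.6,1.641),0,"B",ims,("top",))
snap("u_all","top")
E
```

```text
t 59.2 pos [ 420.1 -149.9  239.9] F [ 0.4  0.5 -0.4] grip 86.5 q6 -119.0
A top [539.6 330.3] 53.7 e 0.084 area 2440
A scene [554.5 335.8] 49.1 e 0.304 area 2242
c1 top [ 671.3 -168.6] 81.9 e 0.102 area 358
c1 scene [ 669.7 -169.2] 82.3 e 0.602 area 620
c2 top [ 597.5 -169.3] 73.9 e 0.072 area 356
c2 scene [ 596.5 -169.9] 73.6 e 0.61 area 620
B top [427.3  58.6] 94.0 e 0.092 area 1788
```

View pics/u_top.png

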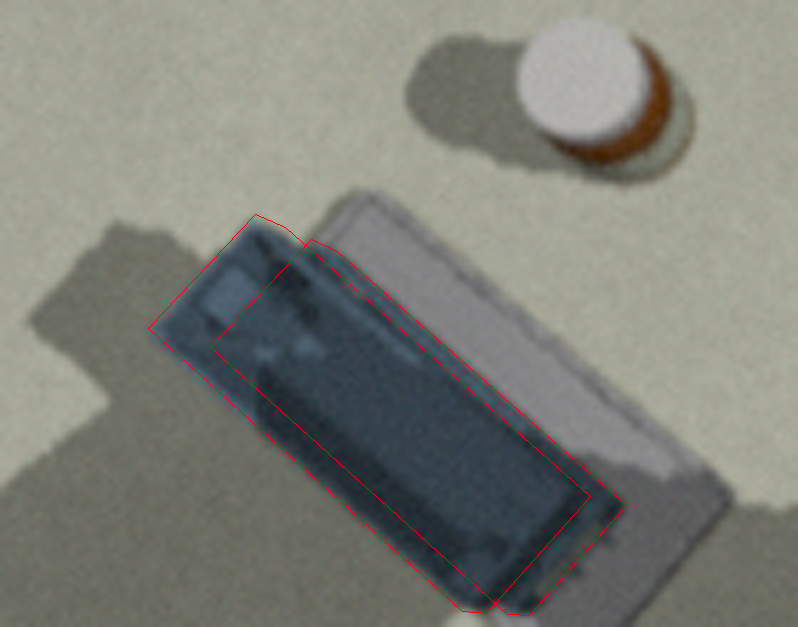

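View pics/u_sc.png

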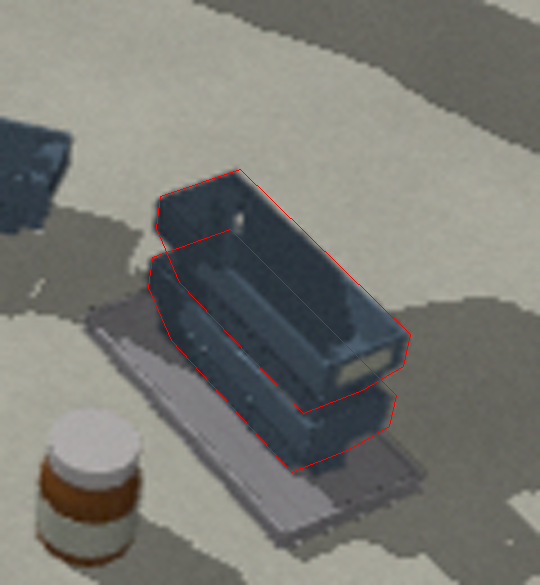

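View pics/u_all.png

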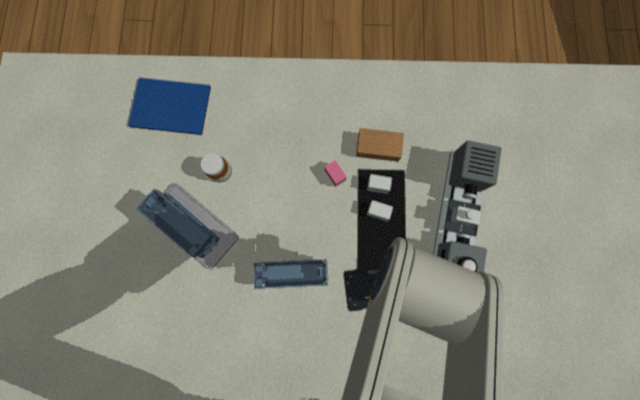

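The stack stands square and both overlays match. Nothing else has moved. Next is c2 into the second tote.

```bash
cat >> h.py <<'E'
def lower(p,zs,fz=5,fl=8):
    f0=np.mean([robot.sense()["contact_force"] for _ in range(4)],0)
    for z in zs:
        line((*p,z),vel=60); robot.pause(.08); s=robot.sense(); d=s["contact_force"]-f0
        if z<zs[0]-20 or abs(d).max()>3: print(z,round(s["tool_pos"][2],1),np.round(d,1),s["tool_pos"][:2].round(1))
        if d[2]>fz or np.abs(d[:2]).max()>fl: return z
    return None
E
python3 - <<'E'
from h import *
pickcell((597.5,-169.5),np.radians(73.7))
p=(541.2,336.4)
robot.goto([*p,230],ori(np.radians(51.6))); st("over")
line((*p,135),vel=150); robot.pause(.2)
print(lower(p,[128,110,100,92,86,82,79,77,76,75.5,75,74.5],fz=3.5))
st()
E
```

```text
above t 60.4 pos [ 596.4 -169.3  199.6] F [ 0.7 -0.8 -0.8] grip 81.8 q6 -91.0
gripped t 62.5 pos [ 597.6 -169.6   11.2] F [-0.4  0.   1.7] grip 56.0 q6 -91.0
lifted t 63.6 pos [ 596.5 -169.2  198.6] F [-0.5 -0.7 -2.2] grip 55.9 q6 -91.0
over t 65.5 pos [541.6 335.6 229.7] F [-0.1 -0.3 -1.2] grip 55.9 q6 -21.0
100 99.9 [-0.2  0.  -0.1] [541.2 336.4]
92 91.8 [ 0.6 -0.1  0.4] [541.1 336.3]
86 85.9 [-0.  -0.  -0.3] [541.1 336.4]
82 81.9 [-0.  -0.5 -0.1] [541.2 336.4]
79 78.9 [ 0.7 -0.6 -0.5] [541.2 336.4]
77 77.0 [ 0.  -0.2  0.1] [541.2 336.4]
76 76.0 [ 0.1  0.1 -0.5] [541.2 336.4]
75.5 75.5 [ 0.  -0.9 -0.3] [541.2 336.4]
75 75.2 [-1.  -0.   2.6] [541.3 336.5]
74.5 75.2 [-0.9 -0.7  7.7] [541.3 336.4]
74.5
 t 70.8 pos [541.3 336.4  75.2] F [-1.3 -0.7  6.3] grip 55.9 q6 -21.0
```

```bash
python3 - <<'E'
from h import *
p=(541.2,336.4)
line((*p,75.3),vel=40); robot.command_gripper(70); line((*p,160),vel=150); line((*p,230),vel=250)
robot.goto([450,-100,240],ori(np.radians(4))); st()
ims={c:robot.get_image(c) for c in("top","scene")}
it=[place(totepts(10),(*p,.9)),place(totepts(64),(*p,.9)),place(cellpts(67),(*p,.9))]
overlay(ims["top"],it,"v_top",(110,150,250,260),5.7)
overlay(ims["scene"],it,"v_sc",(370,150,490,280),4.5)
meas("cell",(671.4,-168.2,1.423),3,"c1",ims,("top",)); meas("tote",(427.3,58.6,1.641),0,"B",ims,("top",))
E
```

```text
t 74.2 pos [450.5 -99.5 239.9] F [-0.8 -0.4 -0.5] grip 69.9 q6 -18.0
c1 top [ 671.5 -168.3] 81.9 e 0.096 area 350
B top [427.3  58.5] 94.2 e 0.081 area 1806
```

View pics/v_top.png

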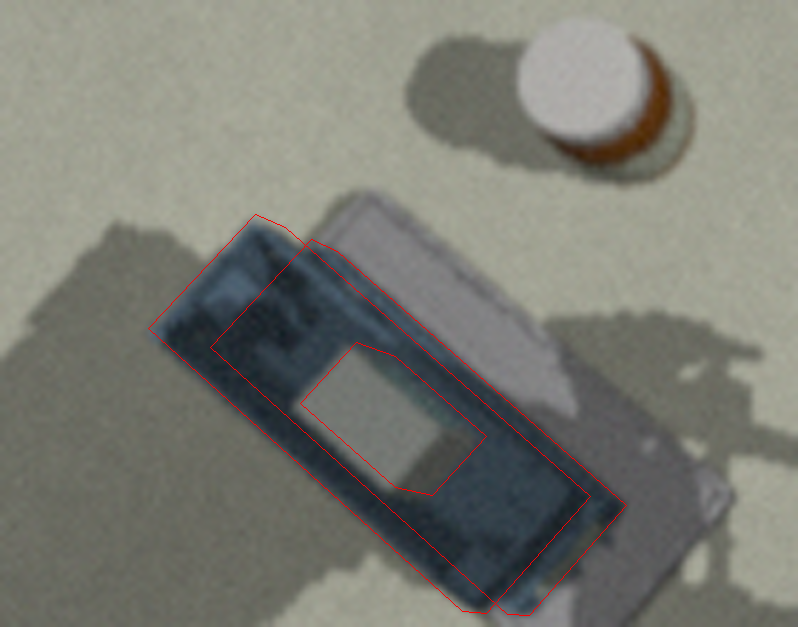

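View pics/v_sc.png

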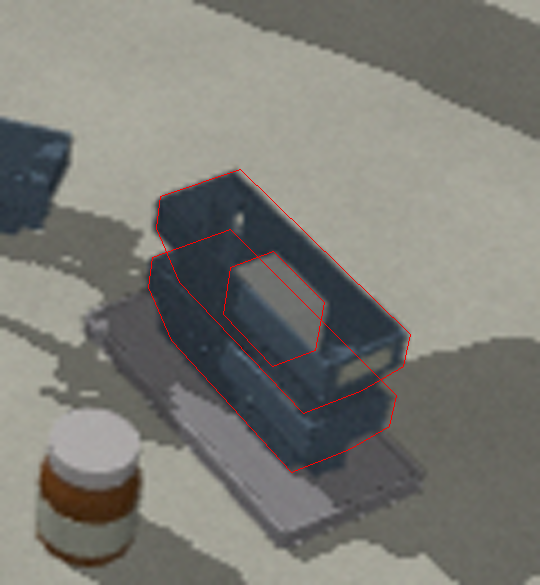

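```bash
python3 - <<'E'
from h import *
picktote((427.3,58.6),np.radians(94.1+270))
p=(541.2,336.4)
line((427.3,58.6,270),vel=250)
robot.goto([*p,270],ori(np.radians(51.6+270))); st("over")
line((*p,200),vel=150); robot.pause(.3); st()
ims={c:robot.get_image(c) for c in("top","scene")}
it=[place(totepts(64),(*p,.9)),place(totepts(162),(*p,.9))]
overlay(ims["scene"],it,"w_sc",(370,110,490,280),3.5)
print(lower(p,[185,175,170,166,163,161,160,159,158,157,156.5,156,155.5,155]))
E
```

```text
down t 76.9 pos [428.   58.7  38.8] F [ 0.2 -0.4  0.8] grip 85.9 q6 2.0
gripped t 77.4 pos [427.1  58.6  38.2] F [-2.4  0.7  5.4] grip 64.1 q6 2.0
lifted t 78.5 pos [426.4  58.5 219. ] F [-0.6 -0.5 -1.2] grip 64.1 q6 2.0
over t 80.0 pos [540.5 335.4 268.5] F [ 0.2 -0.8 -1.6] grip 63.8 q6 69.0
 t 80.9 pos [541.6 336.6 200.9] F [ 0.4 -0.5 -1.5] grip 64.1 q6 69.0
163 162.9 [-1.  -0.6  0.6] [541.1 336.4]
161 161.0 [-0.6 -0.8 -0.2] [541.2 336.4]
160 160.0 [ 0.4 -0.1 -0.2] [541.2 336.4]
159 159.0 [-0.2 -0.6  0.1] [541.2 336.4]
158 158.0 [ 0.3 -0.4 -0.1] [541.2 336.4]
157 157.0 [-0.5 -0.2  0.1] [541.2 336.4]
156.5 156.5 [-0.3 -0.9  0.3] [541.2 336.4]
156 156.2 [-1.1 -0.6  2.6] [541.3 336.5]
155.5 156.2 [-2.1 -1.   7. ] [541.3 336.5]
155.5
```

View pics/w_sc.png

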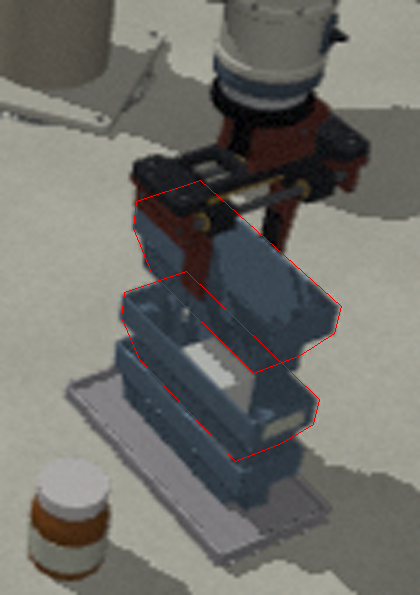

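Contact is at 156.2, as expected on the pillars. I'll release, re-measure c1 and place it in the top tote (floor z = 121, TCP 129).

```bash
python3 - <<'E'
from h import *
p=(541.2,336.4)
line((*p,156.3),vel=40); robot.command_gripper(86); line((*p,210),vel=150); line((*p,270),vel=250)
robot.goto([480,-120,240],ori(np.radians(82))); st()
ims={c:robot.get_image(c) for c in("top","scene")}
it=[place(totepts(z),(*p,.9)) for z in(10,64,118)]
overlay(ims["top"],it,"x_top",(100,150,250,260),5.3)
overlay(ims["scene"],it,"x_sc",(370,130,490,280),4)
f=meas("cell",(671.4,-168.2,1.423),3,"c1",ims,("top",))[0]
pickcell(f[:2],f[2]-0*np.pi)
snap("x_all","scene")
E
```

```text
t 89.7 pos [ 480.1 -119.8  239.9] F [-0.2 -0.5 -1.2] grip 86.0 q6 -97.0Traceback (most recent call last):
  File "<stdin>", line 9, in <module>
  File "h.py", line 91, in meas
    f,e=fit([V[-1]],P,p0); out.append(f); print(name,c,np.round(f[:2],1),round(np.degrees(f[2]),1),"e",round(e,3),"area",ar)
        ~~~^^^^^^^^^^^^^^
  File "h.py", line 44, in fit
    best=minimize(cost,d0,method="Nelder-Mead",options=dict(initial_simplex=d0+sx,xatol=.05,fatol=1e-5))
    res = _minimize_neldermead(fun, x0, args, callback, bounds=bounds,
                               **options)
    fsim[k] = func(sim[k])
              ~~~~^^^^^^^^
    fx = function(np.copy(x), *(wrapper_args + args))
  File "h.py", line 39, in cost
    e+=np.abs(h-mm).sum()/mm.sum()
              ~^~~
ValueError: operands could not be broadcast together with shapes (406,646) (400,640)
```

View pics/x_top.png

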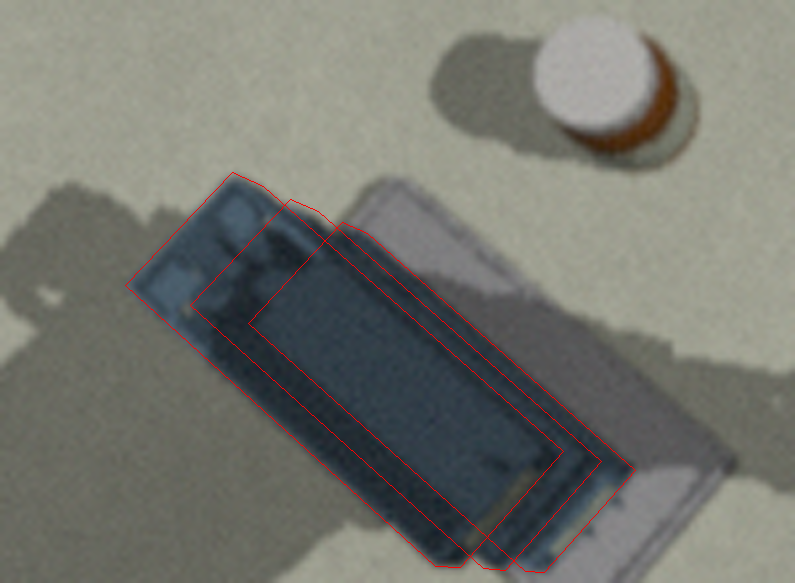

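View pics/x_sc.png

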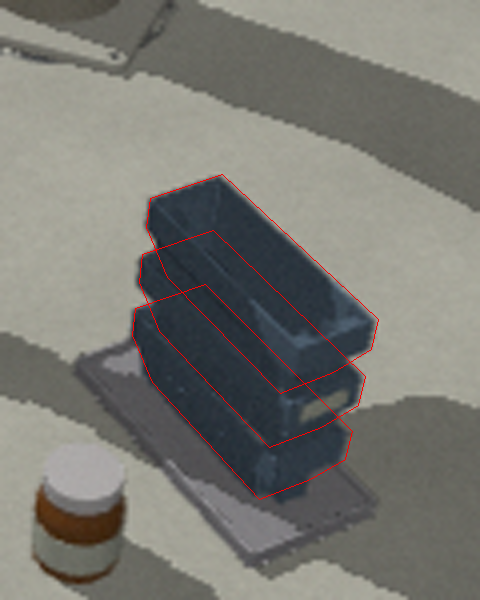

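The stack is good. The c1 fit failed, so I'll look for whether it was knocked or hidden.

```bash
python3 - <<'E'
from h import *
snap("y_top","top",(320,110,520,300),3); snap("y_sc","scene",(160,120,330,260),4.5)
E
```

```text
(no output)
```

View pics/y_top.png

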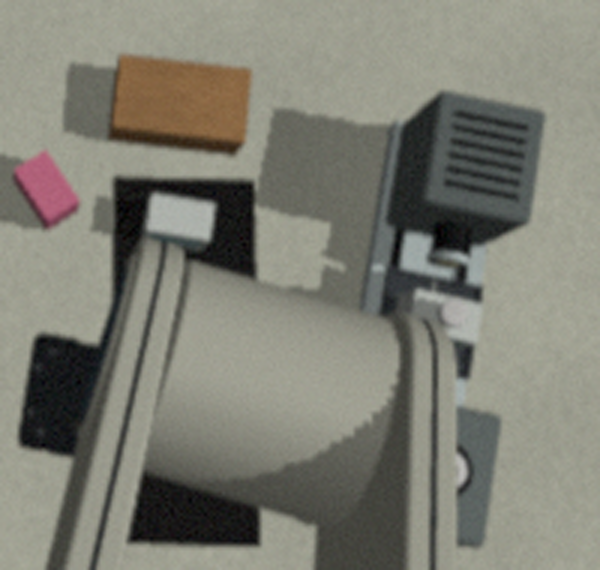

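View pics/y_sc.png

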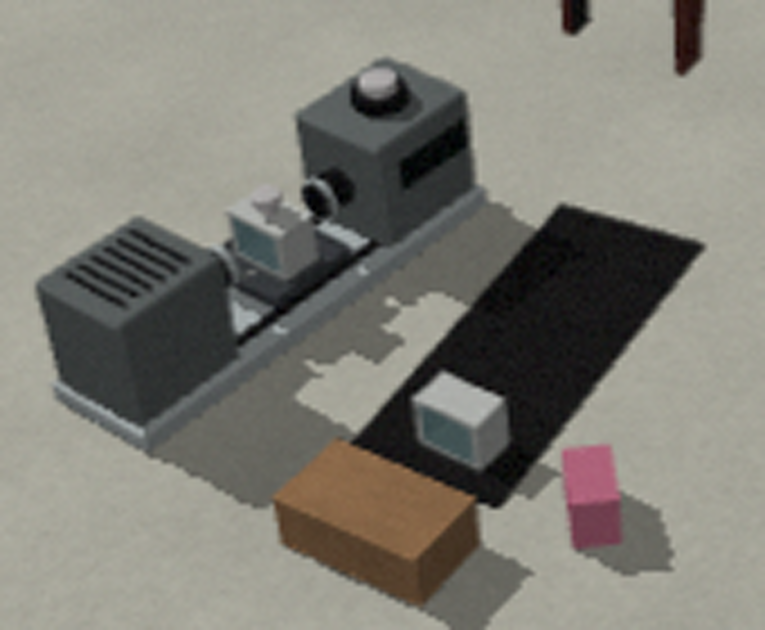

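c1 is still in the same place, at about (380,182) in the top image. The arm just touched its mask. I'll pick it and place it.

```bash
python3 - <<'E'
from h import *
pickcell((671.4,-168.4),np.radians(82))
p=(541.2,336.4)
line((671.4,-168.4,275),vel=250)
robot.goto([*p,275],ori(np.radians(51.6))); st("over")
line((*p,188),vel=150); robot.pause(.2)
r=lower(p,[180,160,150,142,136,133,131,130,129.5,129,128.5,128],fz=3.5); st()
if r and r<131:
    line((*p,129.3),vel=40); robot.command_gripper(70); line((*p,210),vel=150); line((*p,275),vel=250)
    robot.goto([450,-20,280],ori(np.radians(51.6))); st()
    ims={c:robot.get_image(c) for c in("top","scene")}
    it=[place(totepts(z),(*p,.9)) for z in(10,64,118)]+[place(cellpts(121),(*p,.9))]
    overlay(ims["top"],it,"z_top",(100,150,250,260),5.3)
    overlay(ims["scene"],it,"z_sc",(370,130,490,280),4)
    snap("z_all","top"); snap("z_alls","scene")
E
```

```text
above t 91.0 pos [ 670.4 -168.1  199.7] F [-1.   0.3  0.4] grip 81.7 q6 -97.0
gripped t 93.1 pos [ 671.5 -168.5   11.2] F [0.  0.1 2. ] grip 55.8 q6 -97.0
lifted t 94.3 pos [ 670.3 -168.1  198.4] F [-0.4  0.1 -1.8] grip 56.1 q6 -97.0
over t 96.6 pos [541.6 335.7 274.8] F [ 0.5 -0.1 -0.6] grip 55.8 q6 -21.0
150 149.9 [-1.2  0.6 -0.1] [541.2 336.4]
142 141.8 [ 1.1  0.4 -0.4] [541.2 336.4]
136 135.8 [-0.7 -0.1  0.2] [541.1 336.3]
133 133.0 [-0.6  0.1  0. ] [541.2 336.4]
131 131.0 [-0.9  0.1 -1.3] [541.2 336.4]
130 130.0 [ 0.5  0.4 -1. ] [541.2 336.4]
129.5 129.5 [ 0.3  0.2 -0.6] [541.2 336.4]
129 129.2 [0.2 0.2 1.5] [541.3 336.5]
128.5 129.1 [-1.7 -0.1  7.1] [541.3 336.4]
 t 101.6 pos [541.3 336.4 129.1] F [-1.6 -0.5  6. ] grip 55.8 q6 -21.0
 t 104.8 pos [450.5 -19.5 279.9] F [-0.   0.1  0.2] grip 69.6 q6 -56.0
```

```bash
ls pics/z*
```

```text
pics/z_all.png
pics/z_alls.png
pics/z_sc.png
pics/z_top.png
```

View pics/z_top.png

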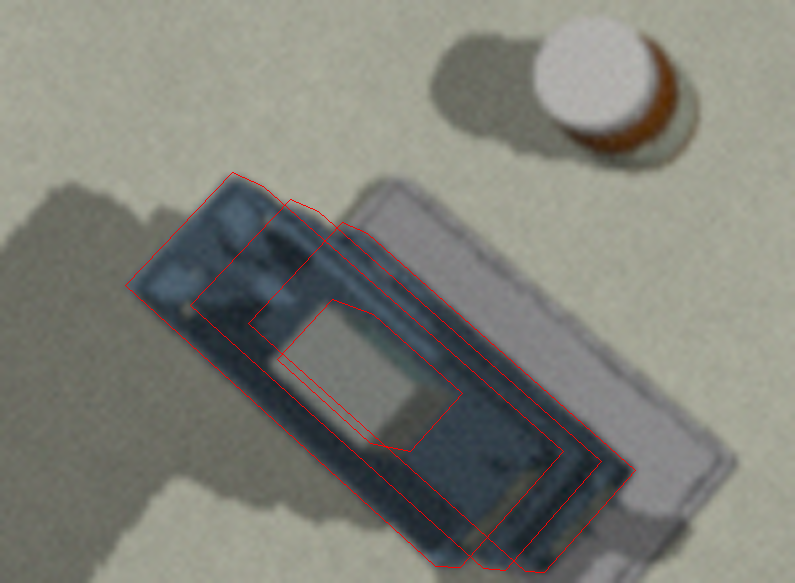

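View pics/z_sc.png

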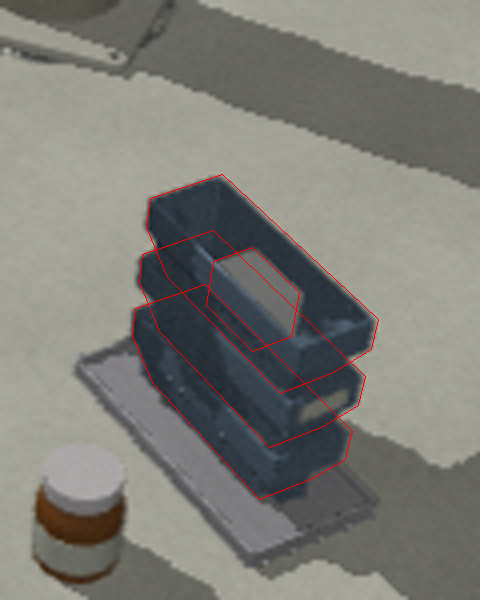

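View pics/z_all.png

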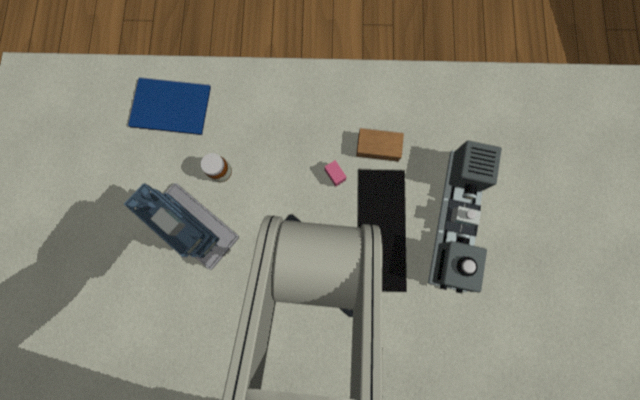

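View pics/z_alls.png

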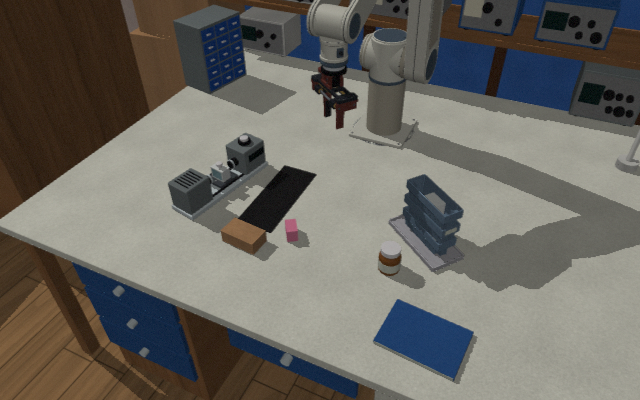

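Every cell is packed, the totes alternate end for end with no tilt, and the reference cell stands on the table at (466,214). The jar and carton are unmoved, and the gripper touches nothing. I'm handing the job in.

```bash
python3 - <<'E'
from h import *
robot.pause(.5); st(); robot.job_done(); 
E
```

```text
t 105.5 pos [450. -20. 280.] F [-0.  -0.6 -0.3] grip 70.1 q6 -56.0
the job is handed in; nothing more can be done
```

The job is finished and handed in at 105.5 s of robot time.

- **Reference cell:** It stands upright in the middle of the cell table with its windows along the light path, and I let go of it before pressing the key. Both cameras put it within about 2–3 mm of the plate centre. They read it 1–2 mm from the position I commanded, and I left that as camera error.
- **Zero key:** I pressed it through its full 6 mm to the hard stop, at about 5 N of spring force. Contact began about 4 mm higher than I had triangulated, so the key height from the images was off.
- **Sample cells and totes:** Three sample cells and two loose totes were present. Each cell stands on the floor of its own tote. The totes are piled on tote0 in alternating directions, and each touched down within 0.3 mm of the expected height on the pillars below.
- **Last pictures:** The outlines I drew for the three totes and the top cell line up in both camera views, with no tilt. The jar, carton and pink decoy are where they started, and the gripper is clear of everything. I saw nothing get knocked aside.
- **Checks that disagreed:** Some automatic position fits were unusable because another object's outline ran into the target's. Most were from the scene camera. I relied on the outlines and the contact heights in those cases.

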